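Feed a stone slab down the packing chute and press it home in its sleeve

TASK

Slide the black stone slab off the deck of the packing stand into the chute, stand it upright in the narrow sleeve at the bottom, and press it down gently until it is fully home on the stops. Do not force the stone, leave the other goods where they are, and take the arm clear at the end.

Things in the scene. Friction and masses are not known exactly. Their poses are not given: they have to be found in the camera images.
- slab: Black stone slab with pale veins, 120 x 92 x 12 mm, 0.25-0.5 kg. Origin at its centre, x along the 120 mm length, y along the width, z through the thickness. Starts flat on the deck, length roughly along the stand's x (up to 0.2 rad off, up to 30 mm to a side), leading end between 10 mm past the deck's edge and 20 mm short of it. It chips if pressed with over 80 N while standing.
- stand: Fixed packing stand: white deck, then ramp, then sleeve. Origin on the table under the sleeve's middle; x points from the deck to the sleeve (away from the robot), y along the sleeve's width, z up. The deck is flat, 165 mm high, from x = -273 to -73 mm, 230 mm wide, bare but for the slab.
- deck_edge (a point): Middle of the deck's far edge, 165 mm high, at the stand's x = -73 mm. From here a slick ramp goes down at 49 degrees to the sleeve's mouth. Off the edge, the slab tips and rests leaning on the ramp, toe at or near the mouth; pushed on from the deck side, with the fingertips just above deck height, it turns upright about its toe and drops into the sleeve.
- cheeks (a point): Middle of the ramp between two upright orange cheeks, their tops 182 mm above the table (17 mm above the deck). The cheeks guide the slab: seen from above they narrow from 190 mm apart at the stand's x = -76 mm to 104 mm at x = -13 mm. A slab pushed in well off line or askew can jam between cheek and finger.
- sleeve_mouth (a point): Middle of the mouth of the sleeve, 90 mm above the table. The sleeve is an upright well 16 mm wide along the stand's x and 101 mm along y. Its wall on the ramp side ends at this height; its clear far wall and orange ends reach 115 mm, and a clear lip flares out from the far wall at 45 degrees up to 147 mm. Home, the slab's upper edge is 132 to 144 mm high, proud of the walls.
- lift (a joint): Yellow lift plate in the sleeve, 50 mm wide, that catches the slab's lower edge. Value in m, growing downward: its top is 38 mm above the table at 0 and 10 mm at 0.028; starts at 0 to 0.004. Held by friction: it sinks only under about 10 N in all, the slab's weight included, then steadily, and stays where it is left.
- stop: Two black rubber stops at the bottom of the sleeve, under the slab's lower corners, hard: the push suddenly turns solid there. Origin in the sleeve's middle at the height of their tops, 12 to 24 mm above the table, different each time; axes as the stand's. The slab is fully home when its lower edge sits on them, its centre 60 mm above this origin.
- jar_candle: Bystander: cream onyx candle jar, 92 mm across, 118 mm tall, origin at the centre of its underside. Not to be disturbed.
- bowl_candle: Bystander: terracotta footed candle bowl, 104 mm across, 85 mm tall, origin at the centre of its underside. Not to be disturbed.
- video_light: Bystander: black video light with a strip of rainbow colours on top, 85 x 65 x 35 mm, origin at the centre of its underside. Not to be disturbed.
- label_roll: Bystander: white paper label roll standing on its end, 68 mm across, 45 mm tall, origin at the centre of its underside. Not to be disturbed.
- pillar: Bystander: white marble pillar with a finial, 60 mm across, 140 mm tall, origin at the centre of its underside. Not to be disturbed.
- pale_slab: Bystander: cream stone slab of the same size as the black one, lying on the table; body origin at its centre. Not to be disturbed.
Things that resemble listed ones, but are neither listed nor needed, are in the scene too. Of the things that look like the slab, the largest one is meant.

How it is judged:
On the way, in this order (a step that is already met when the one before it is completed fails the run):
1. the slab has tipped off the deck into the chute (angle between slab's own z axis and vertical above 0.5 rad and x of slab in the frame of stand between -0.08 and 0.03 m), for 0.05 s.
2. the slab stands upright in the sleeve (angle between slab's own z axis and vertical between 1.45 and 1.69 rad and horizontal distance between slab and sleeve_mouth below 0.01 m), for 0.1 s.
3. the slab has been pressed down fully home on the stops (all of step 2 and z of slab in the frame of stop below 0.063 m), for 0.2 s.
At the end, for the whole second after the job is handed in: The black slab stands upright in the sleeve (within 0.12 rad, its centre within 10 mm of the sleeve's middle), its lower edge within 3 mm of the rubber stops, at rest and released (all of step 3 and linear speed of slab below 0.02 m/s); the robot touches nothing.
It fails at once if the standing slab is pressed with more than 80 N (angle between slab's own z axis and vertical between 1.35 and 1.8 rad and contact force between the fingers and slab above 80 N).
It fails at once if a bystander is moved by more than 25 mm (distance of any of jar_candle, bowl_candle, video_light, label_roll, pillar, pale_slab from where it was at the start of the episode above 0.025 m).
It also fails if it takes over 54 s, if anything falls off the work surface, if the arm or the gripper's body presses on something with over 40 N, if the wrist force passes 120 N, or if a joint passes its speed limit or range.

ROBOT

A 7-joint arm with a two-finger parallel gripper is mounted at the origin on the work surface. World frame = base frame: x ahead of the robot, y to its left, z up, the work surface at z = 0. Lengths are in m, angles in rad, forces in N, time in s.
With the tool pointing down it reaches from about 0.425 to 0.875 m from the base axis. Payload 4.7 kg.
Tool frame: the origin (TCP) lies where the fingers leave the gripper's body, on its centre line; the fingertips stand 70 mm ahead of it and the grasp point (between the pads) lies 51 mm ahead of it; z points along the fingers, y is the line along which they close (so a half turn about z gives the same grasp; the last joint's range is limited). The gripper opens to 87 mm and grips with 3 to 60 N. Pads are 19 mm wide; open, the fingers measure 117 mm over their backs; the gripper's body (75 mm by 190 mm) begins 51 mm behind the grasp point.
Start: joints at [1.134, 0.321, -0.07, 1.45, 0.023, 1.371, -0.057], TCP at [0.283, -0.585, 0.292] pointing down, gripper open.
Joint ranges: [-2.86, 2.86], [-0.3, 2.09], [-1.38, 1.24], [0.06, 2.45], [-1.56, 4.7], [0.09, 2.05], [-2.69, 2.69]. Speed limits (rad/s): [2.57, 2.57, 3.14, 3.14, 3.14, 3.14, 3.14].

INTERFACE

Orientations are given as a rotation vector (axis times angle).
In Python, from bench import ctrl gives the robot as it stands.
- The arm moves only by the tool play_rows, never from a script. Its argument "increments" is a list that holds one entry, the list of rows, each a list of 7 numbers: the shift along the tool's x, y, z as a fraction of full scale, then the turn, a rotation vector about the tool's x, y, z as a fraction of full scale, then the gripper command: -1 is shut, 1 is fully open, values between are in proportion. A call has 1 to 8 rows; each row is the pose to reach, as a shift and turn from the pose commanded when the call began, along the tool's axes at that moment; what a row does not reach only later rows make up. Full scale, the value 1, is 0.1 m for a shift and 90 degrees for a turn. A row lasts 1/10 s, in which the tool goes at most 50 mm and 8.59 degrees, less where a joint would pass 70% of its speed; a pose out of reach is approached as far as the arm can. A call with a number of a shift or a turn outside -1 to 1 is refused whole. A call with a gripper value outside its range is refused whole. The fingers move at their own pace and stop on an object; "squeeze" is the grip in N (left out, the last holds). Time passes only in rows, so rows that repeat a pose let the fingers close. It gives the time, the measured TCP pose, the force, the opening and the grip force at its end, in the units of the state.
- ctrl.get_state(): the state, without advancing time (a new reading comes with each control period).
- ctrl.get_image(name): name is "scene" or "top"; returns the picture (384x512x3 uint8, red, green, blue); there is no depth.
- ctrl.get_calibration(name): a dict with "vertical_fov" (degrees; the focal length in pixels is half the picture's height over the tangent of half this angle, whatever the lens; pixels are square), "cx", "cy" (the principal point, pixels), "R" (3x3) and "t" (3): a world point X has camera coordinates R X + t. Camera axes: x right, y down, z forward; pixel columns grow to the right and rows downward; lengths in m; the calibration is good to about 2 mm. A picture is of the moment at which its call begins. get_calibration takes no time and is no camera call.
- ctrl.close_job(): hands the job in; it is judged then, once.
The state is a dict: "time": time; "joint_positions": joint angles; "qd": joint speeds; "joint_torque": joint torques, N m; "position": TCP position; "tool_rot": TCP orientation; "ft_force": force on the tool from outside, world axes, zero at the start; "torque": the same for the moment, N m; "grip_width": opening from 0.0 (shut) to 1.0 (fully open); "grip_force": force on a finger pad.
Only numpy, scipy, OpenCV 4.12 (cv2) and the standard library are available. Lean on these libraries where they do the work, as an engineer would, in place of code of your own. Each camera call takes 0.05 s, during which the arm holds its last target. There are 200 camera calls.

## Working session

There is one attempt and no reset: what is moved stays moved. The work goes in short steps, Python scripts to look and compute and a tool call to move; the robot and the scene stay as the last step left them, time stands still between calls to the robot, and variables do not carry over. Pictures are saved under pics/ and viewed, at most 10 in all, crops included, and the job is handed in when it is done.

Besides the shell and the picture viewer there is one more tool, called after "Call:" as name([rows], argument=value, ...), one row to a line, values as JSON. play_rows: Moves the arm, as the interface text tells. Shift numbers are shares of 0.1 m and turn numbers shares of 90 degrees, none past 1 either way. Its arguments: {"type":"object","properties":{"increments":{"type":"array"},"squeeze":{"type":"number"}},"required":["increments"]}

```bash
mkdir -p pics; ls; cat > h.py <<'E'
import numpy as np, cv2
from bench import ctrl
from scipy.spatial.transform import Rotation as Rn
def snap(n,f):
    im=ctrl.get_image(n); cv2.imwrite('pics/'+f,im[:,:,::-1]); return im
def cal(n):
    c=ctrl.get_calibration(n); f=192/np.tan(np.radians(c['vertical_fov'])/2)
    return c,f,np.array(c['R']),np.array(c['t'])
def ray(n,uv,z):
    c,f,R,t=cal(n); d=R.T@np.array([(uv[0]-c['cx'])/f,(uv[1]-c['cy'])/f,1]); o=-R.T@t
    return o+d*(z-o[2])/d[2]
def proj(n,X):
    c,f,R,t=cal(n); p=R@np.array(X)+t; return f*p[0]/p[2]+c['cx'],f*p[1]/p[2]+c['cy']
E
python3 - <<'E'
from h import *
a=snap('top','top0.png');b=snap('scene','sc0.png')
s=ctrl.get_state();print({k:np.round(v,3) for k,v in s.items()})
for n in('top','scene'):
    c,f,R,t=cal(n);print(n,c,-R.T@t)
E
```

```text
pics
{'time': np.float64(0.1), 'joint_positions': array([ 1.134,  0.322, -0.07 ,  1.452,  0.023,  1.371, -0.057]), 'qd': array([-0.002, -0.003,  0.001, -0.001, -0.002,  0.002,  0.   ]), 'joint_torque': array([-0.0000e+00, -4.9257e+01, -4.0600e-01, -3.1340e+01, -6.4000e-02,
        3.9000e-02,  0.0000e+00]), 'position': array([ 0.283, -0.585,  0.291]), 'tool_rot': array([-3.061e+00, -7.020e-01,  1.000e-03]), 'ft_force': array([ 0.593,  0.695, -0.09 ]), 'torque': array([-0.049,  0.037, -0.086]), 'grip_force': np.float64(0.0), 'grip_width': np.float64(1.002)}
top {'vertical_fov': 46.36863848788747, 'cx': 255.62442509959425, 'cy': 190.9623426047628, 'R': array([[-0.02233876, -0.99959574, -0.0175879 ],
       [-0.99858499,  0.02315848, -0.04787179],
       [ 0.04825975,  0.01649362, -0.99869863]]), 't': array([0.01678228, 0.55139334, 1.2356766 ])} [ 0.49135456 -0.01637471  1.26075988]
scene {'vertical_fov': 49.50201497165413, 'cx': 259.37109693535587, 'cy': 187.79060389394982, 'R': array([[-0.70502105,  0.70904532, -0.01414398],
       [ 0.55921237,  0.54355178, -0.62596564],
       [-0.43615003, -0.44922844, -0.77972236]]), 't': array([ 0.41290599, -0.22742151,  1.72146323])} [1.16910057 0.60417656 1.20574546]
```

View pics/top0.png

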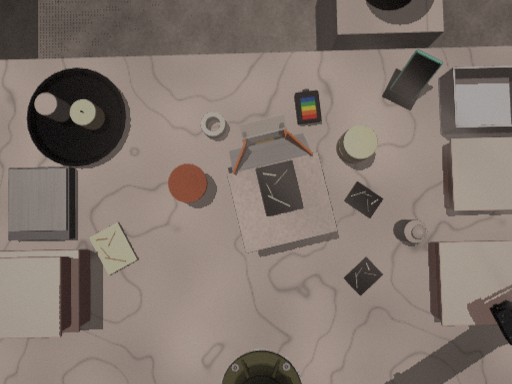

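View pics/sc0.png

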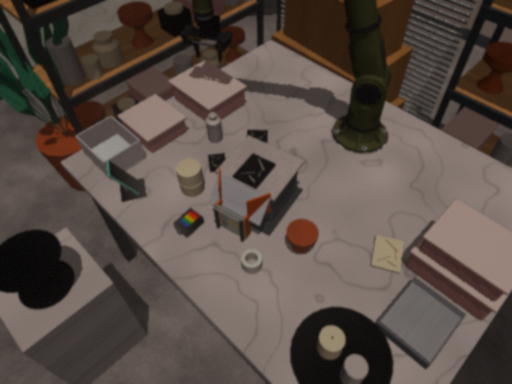

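The top view shows three veined black slabs: (279,188) on the white deck, and smaller ones at (364,200) and (363,276) on the table. The largest, on the deck, matches the description. The orange cheeks are at (240,155) and (298,142), and the sleeve is near (265,130). Bystanders in the same view:
- Bowl (188,183)
- Label roll (213,124)
- Light (308,107)
- Jar (358,143)
- Pillar (414,232)
- Pale slab (114,248)

The scene view agrees, with the slab at (254,170).

```bash
python3 - <<'E'
from h import *
im=cv2.imread('pics/top0.png')
c=im[95:260,190:350]; cv2.imwrite('pics/crop.png',cv2.resize(c,None,fx=3.6,fy=3.6,interpolation=cv2.INTER_CUBIC))
hsv=cv2.cvtColor(im,cv2.COLOR_BGR2HSV)
g=cv2.cvtColor(im,cv2.COLOR_BGR2GRAY)
m=(g<75).astype(np.uint8); m[:,:225]=0;m[:,335:]=0;m[:150]=0;m[240:]=0
m=cv2.morphologyEx(m,cv2.MORPH_CLOSE,np.ones((7,7)))
cs,_=cv2.findContours(m,0,1)
for k in cs:
    if cv2.contourArea(k)<300: continue
    bp=cv2.boxPoints(cv2.minAreaRect(k)); P=np.array([ray('top',p,.177) for p in bp])
    print(cv2.contourArea(k),bp.round(1).tolist(),P.round(4).tolist(),np.linalg.norm(np.diff(P,axis=0),axis=1))
o=((hsv[...,0]<15)&(hsv[...,1]>120)).astype(np.uint8)
o[:,:225]=0;o[:,335:]=0
n,l,st,ce=cv2.connectedComponentsWithStats(o)
for i in range(1,n):
    if st[i,4]>15:
        k=cv2.findContours((l==i).astype(np.uint8),0,1)[0][0];bp=cv2.boxPoints(cv2.minAreaRect(k))
        print(st[i],bp.round(1).tolist(),[ray('top',p,.182)[:2].round(3).tolist() for p in bp])
E
```

```text
1728.0 [[255.1999969482422, 168.89999389648438], [291.6000061035156, 160.1999969482422], [302.8999938964844, 207.60000610351562], [266.5, 216.3000030517578]] [[0.5974, 0.0013, 0.177], [0.6164, -0.0873, 0.177], [0.5009, -0.1115, 0.177], [0.482, -0.0233, 0.177]] [0.09065644 0.11797568 0.09015854]
[302 110  15  10 130] [[302.0, 110.0], [316.0, 110.0], [316.0, 119.0], [302.0, 119.0]] [[0.737, -0.115], [0.737, -0.149], [0.715, -0.149], [0.715, -0.115]]
[284 130  29  25  96] [[281.5, 133.39999389648438], [284.70001220703125, 129.0], [313.70001220703125, 150.8000030517578], [310.3999938964844, 155.10000610351562]] [[0.682, -0.064], [0.692, -0.072], [0.637, -0.141], [0.627, -0.133]]
[233 140  13  34  66] [[232.5, 172.5], [243.10000610351562, 139.6999969482422], [245.8000030517578, 140.60000610351562], [235.1999969482422, 173.39999389648438]] [[0.589, 0.056], [0.669, 0.029], [0.666, 0.023], [0.587, 0.05]]
```

View pics/crop.png

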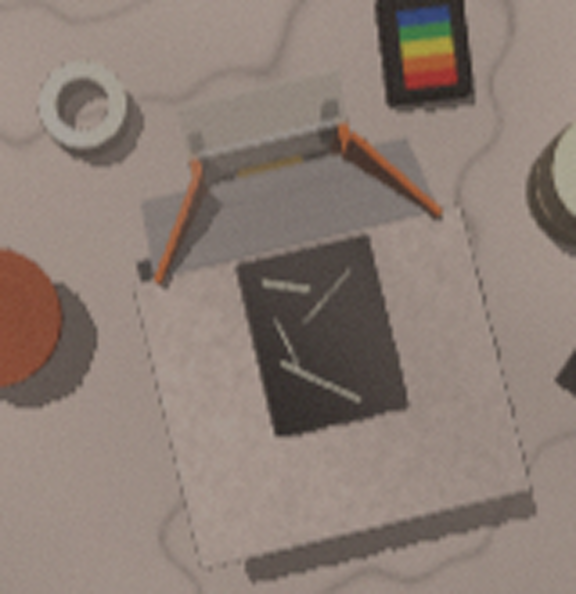

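The crop shows the veined slab whole on the deck, crop corners (237,265), (368,237), (407,408), (277,436). The deck corners are at about (137,265), (460,207), (528,490), (205,568). The slab measures 118x90 mm, which matches the given size. Next I'll fit the stand frame.

```bash
python3 - <<'E'
from h import *
cr=np.array([(137,265),(460,207),(528,490),(205,568)])/3.6+[190,95]
W=np.array([ray('top',p,.165)[:2] for p in cr])
S=np.array([(-.073,.115),(-.073,-.115),(-.273,-.115),(-.273,.115)])
print(W.round(4),np.linalg.norm(np.diff(np.vstack([W,W[:1]]),axis=0),axis=1))
H=(S-S.mean(0)).T@(W-W.mean(0)); a=np.arctan2(H[0,1]-H[1,0],H[0,0]+H[1,1])
R=np.array([[np.cos(a),-np.sin(a)],[np.sin(a),np.cos(a)]]);o=W.mean(0)-R@S.mean(0)
print('stand',o,a,'res',(W-(S@R.T+o)).round(4).tolist())
L=lambda p,z:(R.T@(ray('top',p,z)[:2]-o)).round(4).tolist()
print('cheeks tops',[L(np.array(p)/3.6+[190,95],.182) for p in [(160,280),(197,166),(440,214),(343,128)]])
print('lift',L(np.array((270,165))/3.6+[190,95],.037))
print('slab',[L(p,.177) for p in [(255.2,168.9),(291.6,160.2),(302.9,207.6),(266.5,216.3)]])
for n,p,z in [('light',(308,107),.035),('jar',(358,143),.118),('roll',(213,124),.045),('bowl',(188,183),.085)]: print(n,ray('top',p,z)[:2].round(3),L(p,z))
E
```

```text
[[ 0.6008  0.0682]
 [ 0.6351 -0.1527]
 [ 0.4421 -0.1929]
 [ 0.3943  0.0262]] [0.22358286 0.19716804 0.22429207 0.21073002]
stand [ 0.68789902 -0.02970022] 0.19265671987720867 res [[0.0066, -0.001], [-0.0031, 0.0038], [0.0002, 0.0019], [-0.0036, -0.0047]]
cheeks tops [[-0.0818, 0.0988], [-0.012, 0.0582], [-0.0788, -0.0941], [-0.0081, -0.0432]]
lift [0.0007, 0.0047]
slab [[-0.0829, 0.0478], [-0.0812, -0.0429], [-0.1992, -0.0446], [-0.201, 0.0457]]
light [ 0.779 -0.146] [0.0671, -0.1313]
jar [ 0.663 -0.262] [-0.0687, -0.2231]
roll [0.736 0.116] [0.0756, 0.1341]
bowl [0.573 0.181] [-0.0722, 0.2285]
```

Call:
play_rows([
  [[0.3,-0.31,0,0,0,0.05,0],[0.6,-0.62,0,0,0,0.1,0],[0.97,-1,0,0,0,0.158,-0.08],[0.97,-1,0,0,0,0.158,-0.08],[0.97,-1,0,0,0,0.158,-0.08]],
])

```text
time: 0.6
position: [0.3278, -0.4514, 0.2923]
tool_rot: [3.125, 0.324, -0.0]
ft_force: [-0.2, 0.1, 0.2]
grip_width: 0.629
grip_force: 0.0
```

```bash
cat >> h.py <<'E'
A=.203; O=np.array([.687,-.0255]); Q=np.array([[np.cos(A),-np.sin(A)],[np.sin(A),np.cos(A)]])
toS=lambda p:Q.T@(np.array(p)[:2]-O)
def st():
    s=ctrl.get_state(); M=Rn.from_rotvec(s['tool_rot']).as_matrix()
    print('t',round(float(s['time']),2),'standxy',toS(s['position']).round(4),'tipz',round(s['position'][2]-.07,4),'yaw err',round(np.arctan2(M[1,0],M[0,0])-A,4),'zaxis',M[:,2].round(3),'F',np.round(s['ft_force'],1),'w',round(float(s['grip_width']),2))
E
python3 - <<'E'
from h import *
st()
k=lambda x,y:np.array((x,y))/3.6+[190,95]
for n,p,z in [('cheekmid wide',k(300,247),.182),('cheekmid narrow',k(270,147),.182),('lift',k(270,165),.037)]+[('slab',p,.177) for p in [(255.2,168.9),(291.6,160.2),(302.9,207.6),(266.5,216.3)]]+[('deck',k(*p),.165) for p in[(460,207),(528,490),(205,568)]]: print(n,toS(ray('top',p,z)).round(4))
E
```

```text
t 0.6 standxy [-0.4377 -0.3447] tipz 0.2223 yaw err 0.0034 zaxis [-0. -0. -1.] F [-0.2  0.1  0.2] w 0.63
cheekmid wide [-0.0803 -0.0011]
cheekmid narrow [-0.0099  0.0033]
lift [0.0008 0.0003]
slab [-0.0824  0.0444]
slab [-0.0817 -0.0464]
slab [-0.1996 -0.0468]
slab [-0.2004  0.0435]
deck [-0.0764 -0.1142]
deck [-0.2736 -0.1146]
deck [-0.2763  0.1096]
```

Call:
play_rows([
  [[0.3,-0.4,0,0,0,0,-0.08],[0.6,-0.8,0,0,0,0,-0.08],[0.65,-1,0,0,0,0,-0.08],[0.65,-1,0,0,0,0,-0.08]],
])

```text
time: 1.0
position: [0.3712, -0.34, 0.2923]
tool_rot: [-3.125, -0.324, 0.0]
ft_force: [0.8, -0.8, -0.4]
grip_width: 0.467
grip_force: 0.0
```

Call:
play_rows([
  [[0.3,-0.4,0,0,0,0,-0.08],[0.6,-0.8,0,0,0,0,-0.08],[0.6,-1,0,0,0,0,-0.08],[0.6,-1,0,0,0,0,-0.08]],
])

```text
time: 1.4
position: [0.4091, -0.2309, 0.2924]
tool_rot: [3.125, 0.322, -0.001]
ft_force: [-0.2, -0.5, -0.4]
grip_width: 0.46
grip_force: 0.0
```

Call:
play_rows([
  [[0.3,-0.4,0,0,0,0,-0.08],[0.5,-0.8,0,0,0,0,-0.08],[0.5,-1,0,0,0,0,-0.08],[0.5,-1,0,0,0,0,-0.08],[0.5,-1,0,0,0,0,-0.08]],
])

```text
time: 1.9
position: [0.4375, -0.1265, 0.2923]
tool_rot: [3.125, 0.313, -0.0]
ft_force: [-0.0, -1.2, 0.4]
grip_width: 0.461
grip_force: 0.0
```

```bash
python3 -c "
from h import *
st()"
```

```text
t 1.9 standxy [-0.2647 -0.0486] tipz 0.2223 yaw err -0.0034 zaxis [-0.    -0.001 -1.   ] F [-0.  -1.2  0.4] w 0.46
```

Call:
play_rows([
  [[0.28,-0.47,0,0,0,0,-0.08],[0.28,-0.47,0.2,0,0,0,-0.08],[0.28,-0.47,0.4,0,0,0,-0.08],[0.28,-0.47,0.52,0,0,0,-0.08],[0.28,-0.47,0.52,0,0,0,-0.08],[0.28,-0.47,0.52,0,0,0,-0.08]],
])

```text
time: 2.5
position: [0.456, -0.0735, 0.2406]
tool_rot: [3.126, 0.314, 0.0]
ft_force: [0.4, -0.6, 0.1]
grip_width: 0.461
grip_force: 0.0
```

```bash
python3 - <<'E'
from h import *
st();snap('top','top1.png');snap('scene','sc1.png')
im=np.hstack([cv2.resize(cv2.imread('pics/top1.png')[95:260,190:350],(400,412)),cv2.resize(cv2.imread('pics/sc1.png')[110:250,180:320],(400,412))]);cv2.imwrite('pics/v1.png',im)
E
```

```text
t 2.5 standxy [-0.2359 -0.0005] tipz 0.1706 yaw err -0.0029 zaxis [ 0. -0. -1.] F [ 0.4 -0.6  0.1] w 0.46
```

View pics/v1.png

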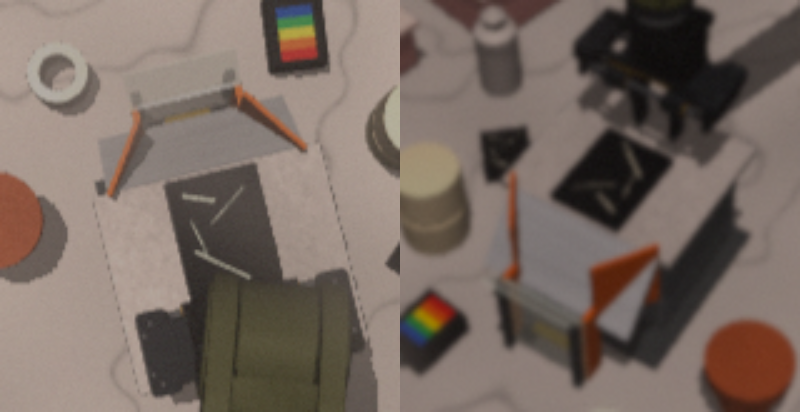

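The left panel shows the fingers centred behind the slab's near end at about (245,285), and the right panel shows them at (660,110) with nothing touching. I'll start pushing slowly.

Call:
play_rows([
  [[0.1,0,0.02,0,0,0,-0.08],[0.2,0,0.02,0,0,0,-0.08],[0.28,0,0.02,0,0,0,-0.08],[0.36,0,0.02,0,0,0,-0.08],[0.44,0,0.02,0,0,0,-0.08],[0.52,0,0.02,0,0,0,-0.08],[0.6,0,0.02,0,0,0,-0.08],[0.68,0,0.02,0,0,0,-0.08]],
])

```text
time: 3.4
position: [0.5232, -0.0582, 0.2381]
tool_rot: [-3.125, -0.318, 0.0]
ft_force: [-1.4, -0.7, 0.0]
grip_width: 0.456
grip_force: 0.7
```

Call:
play_rows([
  [[0.05,0,0,0,0,0,-0.08],[0.1,0,0,0,0,0,-0.08],[0.15,0,0,0,0,0,-0.08],[0.2,0,0,0,0,0,-0.08],[0.24,0,0,0,0,0,-0.08]],
])

```text
time: 3.9
position: [0.5464, -0.0535, 0.2383]
tool_rot: [3.125, 0.318, 0.0]
ft_force: [-1.3, -0.4, 1.0]
grip_width: 0.465
grip_force: 0.7
```

```bash
python3 - <<'E'
from h import *
st();snap('top','top2.png');snap('scene','sc2.png')
im=np.hstack([cv2.resize(cv2.imread('pics/top2.png')[95:260,190:350],(400,412)),cv2.resize(cv2.imread('pics/sc2.png')[110:250,180:320],(400,412))]);cv2.imwrite('pics/v2.png',im)
E
```

```text
t 3.9 standxy [-0.1433  0.0009] tipz 0.1683 yaw err -0.0005 zaxis [ 0. -0. -1.] F [-1.3 -0.4  1. ] w 0.46
```

View pics/v2.png

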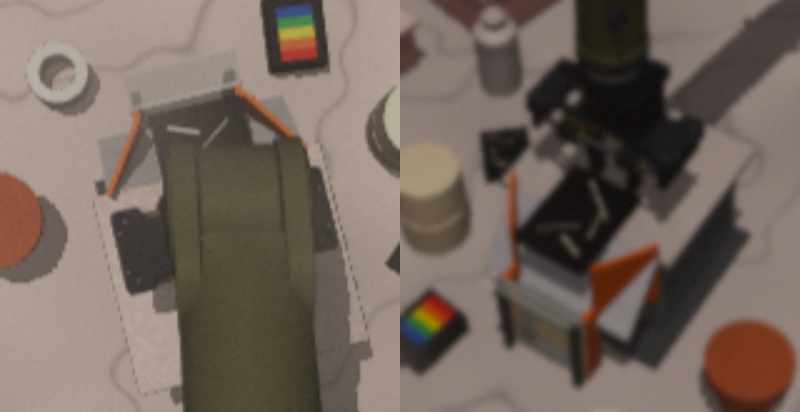

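The slab is now centred between the cheeks, straight and at the balance point, with its leading edge at about (545,235) in the right panel. I'll keep pushing slowly.

Call:
play_rows([
  [[0.04,0,0,0,0,0,-0.08],[0.08,0,0,0,0,0,-0.08],[0.12,0,0,0,0,0,-0.08],[0.16,0,0,0,0,0,-0.08],[0.16,0,0,0,0,0,-0.08],[0.16,0,0,0,0,0,-0.08]],
])

```text
time: 4.6
position: [0.5618, -0.0502, 0.2382]
tool_rot: [-3.125, -0.318, 0.0]
ft_force: [-1.3, 0.4, -0.3]
grip_width: 0.462
grip_force: 0.0
```

```bash
python3 - <<'E'
from h import *
st();snap('top','top3.png');snap('scene','sc3.png')
im=np.hstack([cv2.resize(cv2.imread('pics/top3.png')[95:260,190:350],(400,412)),cv2.resize(cv2.imread('pics/sc3.png')[110:250,180:320],(400,412))]);cv2.imwrite('pics/v3.png',im)
E
```

```text
t 4.6 standxy [-0.1276  0.001 ] tipz 0.1682 yaw err -0.0002 zaxis [-0.  0. -1.] F [-1.3  0.4 -0.3] w 0.46
```

View pics/v3.png

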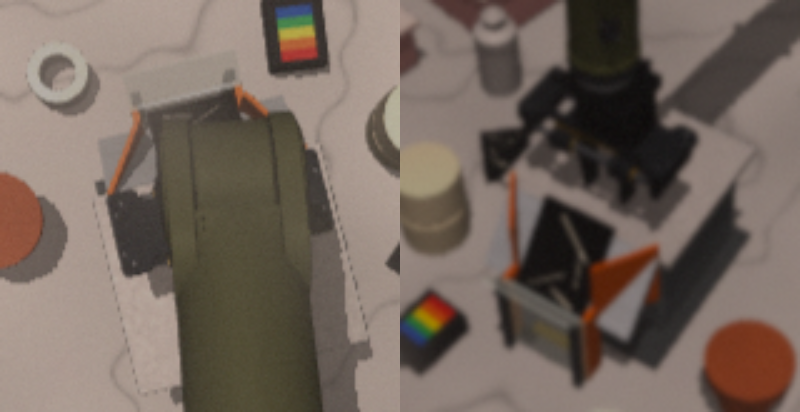

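The slab has tipped and now leans squarely on the ramp, at (565,240) in the right panel. Next I push it upright in stages.

Call:
play_rows([
  [[0.08,0,-0.01,0,0,0,-0.08],[0.16,0,-0.01,0,0,0,-0.08],[0.24,0,-0.01,0,0,0,-0.08],[0.32,0,-0.01,0,0,0,-0.08],[0.38,0,-0.01,0,0,0,-0.08],[0.44,0,-0.01,0,0,0,-0.08],[0.5,0,-0.01,0,0,0,-0.08]],
])

```text
time: 5.4
position: [0.611, -0.0402, 0.2391]
tool_rot: [3.125, 0.318, -0.001]
ft_force: [-1.4, 0.1, 1.0]
grip_width: 0.459
grip_force: 0.7
```

Call:
play_rows([
  [[0.05,0,0,0,0,0,-0.08],[0.1,0,0,0,0,0,-0.08],[0.15,0,0,0,0,0,-0.08],[0.2,0,0,0,0,0,-0.08],[0.25,0,0,0,0,0,-0.08]],
])

```text
time: 5.9
position: [0.6358, -0.0351, 0.2393]
tool_rot: [3.125, 0.318, 0.001]
ft_force: [0.6, -0.2, 0.1]
grip_width: 0.461
grip_force: 0.0
```

```bash
python3 - <<'E'
from h import *
st();snap('top','top4.png');snap('scene','sc4.png')
im=np.hstack([cv2.resize(cv2.imread('pics/top4.png')[95:260,190:350],(400,412)),cv2.resize(cv2.imread('pics/sc4.png')[110:250,180:320],(400,412))]);cv2.imwrite('pics/v4.png',im)
E
```

```text
t 5.9 standxy [-0.0521  0.0009] tipz 0.1693 yaw err -0.0004 zaxis [ 0.001  0.    -1.   ] F [ 0.6 -0.2  0.1] w 0.46
```

View pics/v4.png

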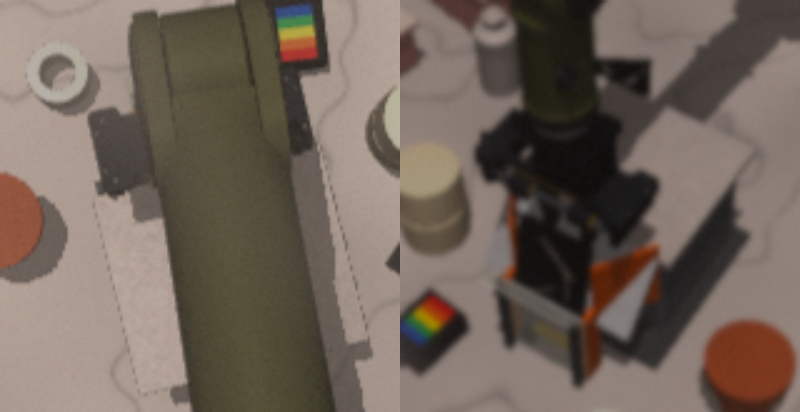

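The slab is turning up, still centred and steep at about (550,240) in the right panel, with low force. I'll continue.

Call:
play_rows([
  [[0.05,0,0,0,0,0,-0.08],[0.1,0,0,0,0,0,-0.08],[0.15,0,0,0,0,0,-0.08],[0.2,0,0,0,0,0,-0.08],[0.25,0,0,0,0,0,-0.08],[0.29,0,0,0,0,0,-0.08]],
])

```text
time: 6.6
position: [0.6641, -0.0293, 0.2392]
tool_rot: [-3.125, -0.318, 0.0]
ft_force: [-0.8, -0.2, -0.8]
grip_width: 0.459
grip_force: 0.0
```

Call:
play_rows([
  [[0.02,0,0,0,0,0,-0.08],[0.04,0,0,0,0,0,-0.08],[0.06,0,0,0,0,0,-0.08],[0.06,0,0,0,0,0,-0.08],[0.06,0,0,0,0,0,-0.08]],
])

```text
time: 7.1
position: [0.6694, -0.0282, 0.2393]
tool_rot: [3.125, 0.318, -0.0]
ft_force: [-0.5, 0.7, 0.6]
grip_width: 0.459
grip_force: 0.0
```

```bash
python3 - <<'E'
from h import *
st();snap('scene','sc5.png')
cv2.imwrite('pics/v5.png',cv2.resize(cv2.imread('pics/sc5.png')[120:250,180:320],(646,600),interpolation=cv2.INTER_CUBIC))
E
```

```text
t 7.1 standxy [-0.0178  0.0009] tipz 0.1693 yaw err -0.0004 zaxis [-0. -0. -1.] F [-0.5  0.7  0.6] w 0.46
```

View pics/v5.png

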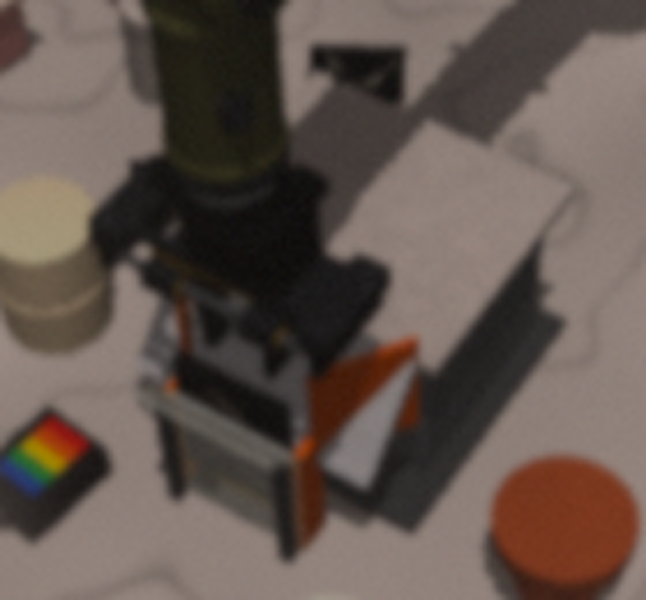

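The slab has dropped into the sleeve; its upper edge now runs from (180,365) to (290,415) in the crop, below the fingertips. I'll raise the arm, close the fingers and check the upper edge's height.

Call:
play_rows([
  [[0,0,-0.15,0,0,0,-1],[0,0,-0.3,0,0,0,-1],[0,0,-0.3,0,0,0,-1],[0,0,-0.3,0,0,0,-1],[0,0,-0.3,0,0,0,-1]],
])

```text
time: 7.65
position: [0.6693, -0.0282, 0.2691]
tool_rot: [3.125, 0.318, -0.001]
ft_force: [1.0, -0.1, -1.2]
grip_width: 0.092
grip_force: 0.0
```

```bash
python3 - <<'E'
from h import *
st();im=snap('scene','sc6.png')[:,:,::-1].copy()
toW=lambda x,y,z:[*(O+Q@[x,y]),z]
for z,c in ((.156,(0,255,0)),(.210,(255,0,0))):
    for x in(-.006,.006):
        for y in(-.046,.046):
            u=proj('scene',toW(x,y,z));print(z,x,y,np.round(u,1))
x0,y0,k=205,165,8
v=cv2.resize(im[y0:y0+72,x0:x0+90],None,fx=k,fy=k,interpolation=cv2.INTER_CUBIC)
for x in(-.006,.006):
    for y in(-.046,.046):
        u=proj('scene',toW(x,y,.156)); cv2.circle(v,(int((u[0]-x0+.5)*k),int((u[1]-y0+.5)*k)),4,(0,255,0),1)
cv2.imwrite('pics/v6.png',cv2.convertScaleAbs(v,alpha=1.6))
E
```

```text
t 7.65 standxy [-0.0179  0.0009] tipz 0.1991 yaw err -0.0004 zaxis [-0. -0. -1.] F [ 1.  -0.1 -1.2] w 0.09
0.156 -0.006 -0.046 [219.7 194.7]
0.156 -0.006 0.046 [243.3 207.2]
0.156 0.006 -0.046 [217.4 197.2]
0.156 0.006 0.046 [241.2 209.9]
0.21 -0.006 -0.046 [218.1 184. ]
0.21 -0.006 0.046 [242.6 196.7]
0.21 0.006 -0.046 [215.8 186.5]
0.21 0.006 0.046 [240.3 199.3]
```

View pics/v6.png

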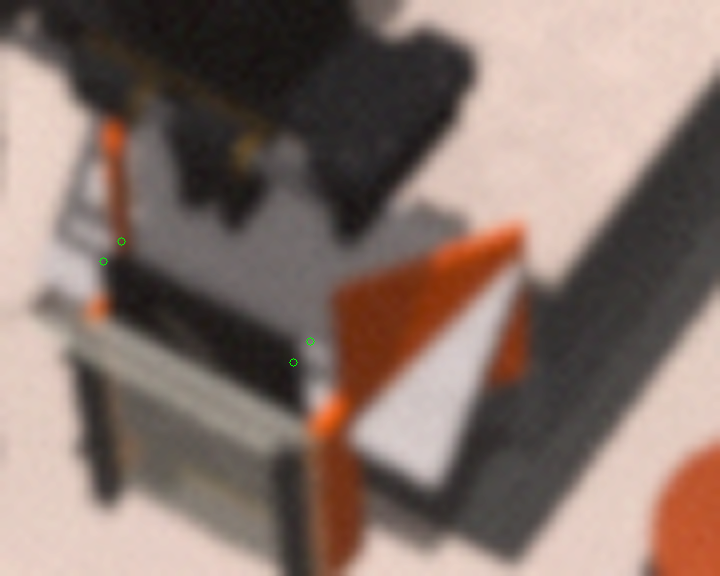

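The upper edge runs from about (115,250) to (308,345), which fits the projected z ≈ 0.15-0.156. So the slab is upright on the lift. Next I move the closed fingers over it and descend.

Call:
play_rows([
  [[0.1,0,0,0,0,0,-1],[0.18,0,0,0,0,0,-1],[0.18,0,0.15,0,0,0,-1],[0.18,0,0.3,0,0,0,-1],[0.18,0,0.36,0,0,0,-1],[0.18,0,0.36,0,0,0,-1],[0.18,0,0.36,0,0,0,-1]],
])

```text
time: 8.4
position: [0.687, -0.0247, 0.233]
tool_rot: [3.125, 0.318, -0.001]
ft_force: [-0.4, -1.0, 0.7]
grip_width: 0.004
grip_force: 0.0
```

Call:
play_rows([
  [[0,0,0.015,0,0,0,-1],[0,0,0.03,0,0,0,-1],[0,0,0.045,0,0,0,-1],[0,0,0.06,0,0,0,-1],[0,0,0.06,0,0,0,-1]],
])

```text
time: 8.9
position: [0.687, -0.0246, 0.227]
tool_rot: [3.125, 0.318, -0.001]
ft_force: [0.2, 0.4, 0.6]
grip_width: 0.005
grip_force: 0.0
```

```bash
python3 -c "
from h import *
st()"
```

```text
t 8.9 standxy [0.0002 0.0009] tipz 0.157 yaw err -0.0004 zaxis [-0. -0. -1.] F [0.2 0.4 0.6] w 0.01
```

Call:
play_rows([
  [[0,0,0.01,0,0,0,-1],[0,0,0.02,0,0,0,-1],[0,0,0.03,0,0,0,-1],[0,0,0.03,0,0,0,-1]],
])

```text
time: 9.3
position: [0.687, -0.0246, 0.224]
tool_rot: [3.125, 0.318, -0.001]
ft_force: [0.1, -0.3, -0.1]
grip_width: 0.004
grip_force: 0.0
```

Call:
play_rows([
  [[0,0,0.01,0,0,0,-1],[0,0,0.02,0,0,0,-1],[0,0,0.03,0,0,0,-1],[0,0,0.03,0,0,0,-1]],
])

```text
time: 9.7
position: [0.6873, -0.0245, 0.222]
tool_rot: [3.125, 0.318, 0.001]
ft_force: [-2.0, 0.3, 3.9]
grip_width: 0.001
grip_force: 2.1
```

Call:
play_rows([
  [[0,0,0.01,0,0,0,-1],[0,0,0.02,0,0,0,-1],[0,0,0.03,0,0,0,-1],[0,0,0.03,0,0,0,-1]],
])

```text
time: 10.1
position: [0.6873, -0.0246, 0.219]
tool_rot: [3.125, 0.318, 0.001]
ft_force: [-1.7, -0.6, 4.8]
grip_width: 0.003
grip_force: 2.4
```

Contact came at a tip height of about 0.153, and the lift sinks at roughly 5 N of finger force. I'll go on gently, watching for the stop.

Call:
play_rows([
  [[0,0,0.01,0,0,0,-1],[0,0,0.02,0,0,0,-1],[0,0,0.03,0,0,0,-1],[0,0,0.03,0,0,0,-1]],
])

```text
time: 10.5
position: [0.6872, -0.0246, 0.216]
tool_rot: [3.125, 0.318, 0.001]
ft_force: [-2.8, 0.6, 4.6]
grip_width: 0.003
grip_force: 2.4
```

Call:
play_rows([
  [[0,0,0.01,0,0,0,-1],[0,0,0.02,0,0,0,-1],[0,0,0.02,0,0,0,-1]],
])

```text
time: 10.8
position: [0.6872, -0.0246, 0.2139]
tool_rot: [3.125, 0.318, 0.001]
ft_force: [-1.3, 0.4, 3.9]
grip_width: -0.0
grip_force: 2.4
```

Call:
play_rows([
  [[0,0,0.01,0,0,0,-1],[0,0,0.02,0,0,0,-1],[0,0,0.02,0,0,0,-1]],
])

```text
time: 11.1
position: [0.6872, -0.0246, 0.2118]
tool_rot: [3.125, 0.318, 0.001]
ft_force: [-1.3, -0.3, 4.7]
grip_width: 0.004
grip_force: 2.4
```

Call:
play_rows([
  [[0,0,0.01,0,0,0,-1],[0,0,0.02,0,0,0,-1],[0,0,0.02,0,0,0,-1]],
])

```text
time: 11.4
position: [0.6872, -0.0246, 0.2098]
tool_rot: [3.125, 0.318, 0.001]
ft_force: [-1.2, 0.1, 4.3]
grip_width: 0.004
grip_force: 2.4
```

Call:
play_rows([
  [[0,0,0.01,0,0,0,-1],[0,0,0.02,0,0,0,-1],[0,0,0.02,0,0,0,-1]],
])

```text
time: 11.7
position: [0.6872, -0.0246, 0.2077]
tool_rot: [3.125, 0.318, 0.001]
ft_force: [-1.4, -0.3, 3.9]
grip_width: 0.001
grip_force: 2.4
```

Call:
play_rows([
  [[0,0,0.01,0,0,0,-1],[0,0,0.015,0,0,0,-1],[0,0,0.015,0,0,0,-1]],
])

```text
time: 12.0
position: [0.6872, -0.0246, 0.2061]
tool_rot: [3.125, 0.318, 0.001]
ft_force: [-1.1, -0.4, 5.1]
grip_width: 0.004
grip_force: 2.5
```

Call:
play_rows([
  [[0,0,0.01,0,0,0,-1],[0,0,0.015,0,0,0,-1],[0,0,0.015,0,0,0,-1]],
])

```text
time: 12.3
position: [0.6872, -0.0246, 0.2046]
tool_rot: [3.125, 0.318, 0.001]
ft_force: [-1.0, 0.1, 4.4]
grip_width: 0.007
grip_force: 2.5
```

Call:
play_rows([
  [[0,0,0.01,0,0,0,-1],[0,0,0.015,0,0,0,-1],[0,0,0.015,0,0,0,-1]],
])

```text
time: 12.6
position: [0.6872, -0.0245, 0.2041]
tool_rot: [3.125, 0.318, 0.001]
ft_force: [-3.1, -0.3, 9.6]
grip_width: 0.005
grip_force: 4.5
```

Call:
play_rows([
  [[0,0,0.01,0,0,0,-1],[0,0,0.015,0,0,0,-1],[0,0,0.015,0,0,0,-1],[0,0,0.015,0,0,0,-1]],
])

```text
time: 13.0
position: [0.6872, -0.0244, 0.204]
tool_rot: [3.125, 0.318, 0.002]
ft_force: [-6.6, -0.7, 15.1]
grip_width: 0.002
grip_force: 7.3
```

Call:
play_rows([
  [[0,0,0.01,0,0,0,-1],[0,0,0.025,0,0,0,-1],[0,0,0.025,0,0,0,-1],[0,0,0.025,0,0,0,-1]],
])

```text
time: 13.4
position: [0.6872, -0.0244, 0.2039]
tool_rot: [3.124, 0.317, 0.003]
ft_force: [-9.6, -0.8, 23.8]
grip_width: 0.006
grip_force: 11.9
```

Call:
play_rows([
  [[0,0,-0.1,0,0,0,-1],[0,0,-0.3,0,0,0,-1],[0,0,-0.6,0,0,0,-1],[0,0,-0.9,0,0,0,-1],[0,0,-0.9,0,0,0,-1]],
])

```text
time: 13.9
position: [0.689, -0.0242, 0.2931]
tool_rot: [3.125, 0.318, 0.012]
ft_force: [0.6, -1.2, 0.1]
grip_width: 0.004
grip_force: 0.0
```

Call:
play_rows([
  [[-0.4,0,0,0,0,0,-1],[-0.8,0,0,0,0,0,-1],[-1,0,0,0,0,0,-1],[-1,0,0,0,0,0,-1]],
])

```text
time: 14.3
position: [0.5869, -0.0459, 0.2878]
tool_rot: [3.124, 0.315, -0.004]
ft_force: [0.8, -0.9, 0.9]
grip_width: 0.008
grip_force: 0.0
```

Call:
play_rows([
  [[-0.4,0,0,0,0,0,-1],[-0.8,0,0,0,0,0,-1],[-1,0,0,0,0,0,-1],[-1,0,0,0,0,0,-1]],
])

```text
time: 14.7
position: [0.49, -0.0657, 0.2883]
tool_rot: [3.125, 0.315, -0.001]
ft_force: [0.6, -0.6, 0.9]
grip_width: 0.006
grip_force: 0.0
```

```bash
python3 - <<'E'
from h import *
st();a=snap('top','top7.png')[:,:,::-1].copy();b=snap('scene','sc7.png')[:,:,::-1].copy()
toW=lambda x,y,z:[*(O+Q@[x,y]),z]
def crop(im,n,x0,y0,w,h,k):
    v=cv2.resize(im[y0:y0+h,x0:x0+w],None,fx=k,fy=k,interpolation=cv2.INTER_CUBIC); v=cv2.convertScaleAbs(v,alpha=1.5)
    for x in(-.006,.006):
        for y in(-.046,.046):
            u=proj(n,toW(x,y,.134)); cv2.circle(v,(int((u[0]-x0+.5)*k),int((u[1]-y0+.5)*k)),4,(0,255,0),1)
    return v
cv2.imwrite('pics/v7.png',np.hstack([crop(a,'top',230,110,80,100,5),crop(b,'scene',205,170,80,100,5)]))
E
```

```text
t 14.7 standxy [-0.2011  0.0004] tipz 0.2183 yaw err -0.0022 zaxis [-0.001 -0.001 -1.   ] F [ 0.6 -0.6  0.9] w 0.01
```

View pics/v7.png

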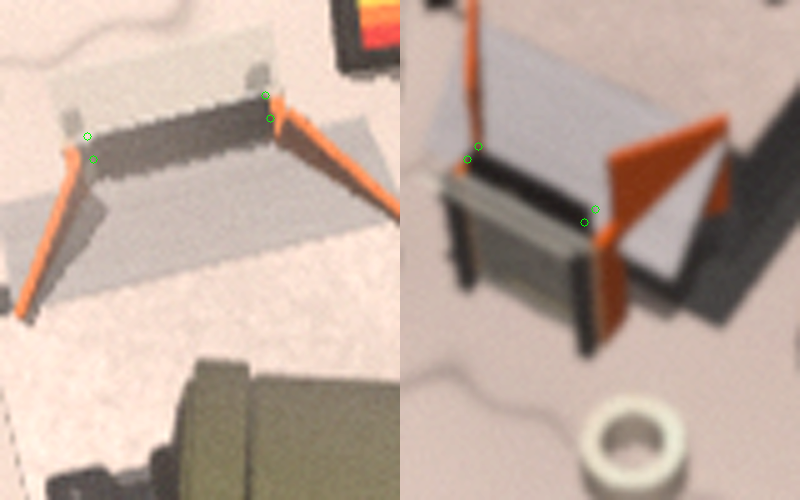

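The push turned solid at a tip height of 0.134, with force rising from 4 to 24 N while z held still. In both views the slab's upper edge fits the projected home corners: (90,135)-(268,95) in the top crop and (478,150)-(595,212) in the scene crop. The arm is clear, so I'm handing in.

```bash
python3 -c "
from bench import ctrl
print(ctrl.close_job())"
```

```text
the job is handed in; nothing more can be done
None
```

The black slab stands upright in the sleeve, pressed with at most about 24 N until the push turned solid on the stops; no other goods were touched, the arm is clear, and the job was handed in at about 15 s with no verdict shown.

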